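# Clip the snap hook to the lashing eye and prove it with a tug

### The job

Pick up the snap hook by its grip and push its sprung gate against the upright front leg of the slimmer of the two lashing eyes until the leg passes inside and the gate springs shut. Then draw the hook back until the sliding eye comes up against its stop, and hold a steady pull of about 10 N for half a second or more to prove the catch; finally leave the hook lying flat on the bench, still clipped. Keep the force between hook and eye below 20 N throughout, and do not disturb the tin, the whetstone or the screwdriver.

Things in the scene. Friction and masses are not known exactly. Their poses are not given: they have to be found in the camera images.
- hook_grip (a point): centre of the snap hook's grip, 18 mm above its underside; loose, 0.3 kg, lies flat. x runs from grip to gate, y left, z up. Black rubber grip: waist 24 mm wide (y), 36 tall, 33 long (x), between two collars 36 wide, 7 thick; pinch the waist across y from above. Behind it a small loop to x = -47 mm. In front a C-shaped head of 12 mm steel bar, x = 40 to 107, y = -26 to +26, at this height.
- hook_mouth (a point): middle of the hook's mouth on the shut gate's axis, 91 mm along x and 1 mm along y from hook_grip, same axes. The clear way in, facing +x, is 19 mm wide (y = -9 to +10 from here), between the rounded nose and the gate's hinge barrel. Inside, the head is 28 mm wide and its back (crown) lies 45 mm behind this point.
- gate (a joint): gate, a 7 mm bar 30 mm long, hinged on the mouth's +y side: 0 = shut, to 1.45 rad swung in towards the grip. Sprung: 0.09 N m shut, +0.07 per rad, so pressing its middle takes 5 to 11 N. Rigid from inside. A 10 mm bar, measured along x from hook_grip, meets the gate at 100 mm, has passed by 57, touches the crown at 51, and when pulled back on the shut gate stands at 83.
- slim_leg (a point): on the axis of the slim eye's upright front leg, 30 mm above the bench: vertical steel bar 10 mm thick, 58 mm tall. The loop's top bar runs back along +x to a like leg 67 mm behind; clip on along +x. Leg and carriage slide along x with 1.5 N of drag: pushed, up to 10 mm back to a rigid end; pulled, forward to a screwed stop set differently each time and not measured: find it by feel.
- stout_leg (a point): the same point and axes on the second, stout eye, whose bar is 18 mm thick; it slides alike; not to be used. Either eye may stand on the left.
- eye_slim: track of the slim lashing eye, bolted down, 140 x 56 mm, rails 10 mm high: keep the hook's underside above that until it is laid down. Same axes as slim_leg; origin on the bench in mid-width, the track reaching 52 mm in front (-x) of it and 88 behind. The leg's axis is over the origin when the eye is at its rear end, and 10 to 34 mm in front of it when at its stop.
- hook: the snap hook as a body; origin on its underside, 18 mm below hook_grip, same axes.
- tape_tin: low open tin with a tape label, 93 mm across, 39 mm tall, loose; origin under its centre; leave alone.
- whetstone: small broken whetstone 35 x 58 x 23 mm, loose, between the two eyes; origin under its centre; leave alone.
- screwdriver: small screwdriver with black handle, 23 x 150 x 25 mm (long along its y), loose; origin under its centre; leave alone.
Things that resemble listed ones, but are neither listed nor needed, are in the scene too. What is shaped like the hook but green or yellow is not meant.

How it is judged (in metres and radians):
On the way, in this order (a step that is already met when the one before it is completed fails the run):
1. the slim eye's leg is inside the hook and the gate has sprung shut behind it (x of slim_leg in the frame of hook_grip between 0.044 and 0.091 m and y of slim_leg in the frame of hook_grip between -0.016 and 0.016 m and z of slim_leg in the frame of hook_grip between -0.03 and 0.03 m and value of joint gate below 0.15 rad), for 0.1 s.
2. the hook is pulled back so that the leg bears on the inside of the shut gate with more than 6 N for 0.5 s (all of step 1 and x of slim_leg in the frame of hook_grip above 0.074 m and contact force between hook and eye_slim above 6 N), for 0.5 s.
At the end, for the whole second after the job is handed in: The slim eye's front leg is inside the hook's head, the gate is shut (under 0.15 rad), and the hook lies released and at rest on the bench, within 0.2 rad of flat, its grip centre less than 35 mm above the bench (all of step 1 and angle between hook_grip's own z axis and vertical below 0.2 rad and height (world z) of hook_grip below 0.035 m and linear speed of hook below 0.02 m/s); the robot touches nothing.
It fails at once if hook and slim eye press on each other with more than 20 N (contact force between hook and eye_slim above 20 N).
It fails at once if the tin is moved by more than 20 mm (distance of tape_tin from where it was at the start of the episode above 0.02 m).
It fails at once if the whetstone is moved by more than 20 mm (distance of whetstone from where it was at the start of the episode above 0.02 m).
It fails at once if the screwdriver is moved by more than 20 mm (distance of screwdriver from where it was at the start of the episode above 0.02 m).
It also fails if it takes over 56 s, if anything falls off the work surface, if the arm or the gripper's body presses on something with over 40 N, if the wrist force passes 120 N, or if a joint passes its speed limit or range.

### The arm

A 6-joint arm with a two-finger parallel gripper is mounted at the origin on a cart in front of the work surface, level with it; the furniture and walls round the work are solid. World frame = base frame: x ahead of the robot, y to its left, z up, the work surface at z = 0. Lengths are in m, angles in degrees, forces in N, time in s.
With the tool pointing down it reaches from about 0.375 to 0.975 m from the base axis. Payload 3.8 kg.
Tool frame: the origin (TCP) lies on the front face of the gripper's body, between the roots of the fingers; the fingertips stand 64 mm ahead of it and the grasp point (between the pads) lies 45 mm ahead of it; z points along the fingers, y is the line along which they close (so a half turn about z gives the same grasp; the last joint's range is limited). The gripper opens to 88 mm and grips with 3 to 60 N. Pads are 18 mm wide; open, the fingers measure 123 mm over their backs; the gripper's body (75 mm by 187 mm) begins 45 mm behind the grasp point.
Start: joints at [73.459, 15.12, 91.902, -0, 72.978, -2.114], TCP at [0.168, 0.654, 0.303] pointing down, gripper open.
Joint ranges: [-150.88, 150.88], [-54.13, 125.18], [17.81, 147.31], [-75.09, 255.09], [0, 152.58], [-146.25, 146.25]. Speed limits (degrees/s): [147.25, 147.25, 180, 180, 180, 180].

### API

Orientations are given as [roll, pitch, yaw] about the fixed x, y, z axes, in that order (R = Rz(yaw) Ry(pitch) Rx(roll)).
In Python, from plant import ctrl, eyes gives the robot as it stands. The module is installed in compiled form; this text tells all that it offers.
- The arm moves only by the tool servo_tool, never from a script. Its argument "moves" is a list of rows, each a list of 3 entries, a list of its own where there are three numbers: the shift along the tool's x, y, z in m, then the turn about the tool's z in degrees, then the finger opening in m, from 0 to 0.0881. A call has exactly 5 rows; each row shifts and turns the commanded pose from where the row before left it, along the tool's axes as they then stand; what a row does not reach is not made up. A row lasts 1/12 s, in which the tool goes at most 41.7 mm and 7.16 degrees, less where a joint would pass 70% of its speed; a pose out of reach is approached as far as the arm can. A call with a gripper value outside its range is refused whole. The fingers move at their own pace and stop on an object; "grip_force" is the grip in N (left out, the last holds). Time passes only in rows, so rows that do not move let the fingers close, or fill a call up. It gives the time, the measured TCP pose, the force, the opening and the grip force at its end, in the units of the state.
- ctrl.read_state(): the state, without advancing time (a new reading comes with each control period).
- eyes.grab_frame(name): name is "side" or "top"; returns the picture (400x640x3 uint8, red, green, blue); there is no depth.
- eyes.camera_info(name): a dict with "fx", "fy", "cx", "cy" (pixels), "k1" (the pictures are not rectified: a ray, as slopes to the right and down, at radius r is drawn at 1 + k1 r^2 times it, then the intrinsics apply), "eye" and "rotation" of the camera in the world. Camera axes: x right, y down, z forward; pixel columns grow to the right and rows downward; lengths in m; the calibration is good to about 2 mm. A picture is of the moment at which its call begins. camera_info takes no time and is no camera call.
- ctrl.hand_in(): hands the job in; it is judged then, once.
The state is a dict: "time_s": time; "qpos": joint angles; "joint_velocities": joint speeds; "joint_torque": joint torques, N m; "position": TCP position; "tool_rot": TCP orientation; "force": force on the tool from outside, world axes, zero at the start; "torque": the same for the moment, N m; "opening": finger opening in m; "gripper_force": force on a finger pad.
Only numpy, scipy, OpenCV 4.12 (cv2) and the standard library are available. Lean on these libraries where they do the work, as an engineer would, in place of code of your own. Each camera call takes 0.05 s, during which the arm holds its last target. There are 200 camera calls.

## Working session

There is one attempt and no reset: what is moved stays moved. The work goes in short steps, Python scripts to look and compute and a tool call to move; the robot and the scene stay as the last step left them, time stands still between calls to the robot, and variables do not carry over. Pictures are saved under pics/ and viewed, at most 10 in all, crops included, and the job is handed in when it is done.

Besides the shell and the picture viewer there is one more tool, called after ">>>" as a command line: name --argument value ..., lists and objects as JSON in quotes. servo_tool: Moves the arm, as the interface text tells. Its arguments: {"type":"object","properties":{"moves":{"type":"array"},"grip_force":{"type":"number"}},"required":["moves"]}

```bash
mkdir -p pics; cat > h.py <<'E'
import numpy as np,cv2
from plant import ctrl,eyes
def snap(cam,name,crop=None,scale=1):
    im=eyes.grab_frame(cam)[:,:,::-1].copy()
    np.save(f'pics/{name}.npy',im)
    cv2.imwrite(f'pics/{name}.png',im)
    return im
def info(c):
    i=eyes.camera_info(c);return i,np.array(i['eye']),np.array(i['rotation'])
def ray(c,u,v):
    i,e,R=info(c)
    xd,yd=(u-i['cx'])/i['fx'],(v-i['cy'])/i['fy']
    x,y=xd,yd
    for _ in range(30):
        s=1+i['k1']*(x*x+y*y);x,y=xd/s,yd/s
    return e,R@np.array([x,y,1.])
def onz(c,u,v,z):
    e,d=ray(c,u,v);return e+d*(z-e[2])/d[2]
def proj(c,p):
    i,e,R=info(c);q=R.T@(np.array(p)-e);x,y=q[:2]/q[2];s=1+i['k1']*(x*x+y*y)
    return np.array([i['fx']*x*s+i['cx'],i['fy']*y*s+i['cy']])
E
python3 - <<'E'
from h import *
for c in('top','side'):
    snap(c,c+'0'); i=eyes.camera_info(c);print(i)
    im=cv2.imread(f'pics/{c}0.png');
print(ctrl.read_state())
E
```

```text
{'fx': 446.78918070021797, 'fy': 446.78918070021797, 'cx': 318.3806995906398, 'cy': 196.20929630606258, 'k1': -0.055347258298674575, 'eye': array([0.4378558 , 0.09709025, 1.20906297]), 'rotation': array([-174.28223938,   -0.90172487,  -88.669065  ])}
{'fx': 374.10282314515445, 'fy': 374.10282314515445, 'cx': 316.6166363551784, 'cy': 195.8624368110618, 'k1': -0.011867074533376591, 'eye': array([0.47990337, 1.01507758, 0.77265483]), 'rotation': array([-128.31376496,   -0.59408846, -175.02217254])}
{'time_s': 0.1, 'qpos': array([ 7.34567442e+01,  1.51625037e+01,  9.19728513e+01, -4.06096156e-04,
        7.29764552e+01, -2.11471980e+00]), 'joint_velocities': array([ 0.071844  , -0.12203036, -0.04091048, -0.03633472,  0.12440752,
       -0.03942084]), 'joint_torque': array([-5.89853244e-04, -5.03625977e+01, -3.58066070e+01,  7.30080809e-02,
        2.33645010e-02, -3.04647153e-05]), 'position': array([0.16805611, 0.65322094, 0.30154533]), 'tool_rot': array([-1.79888252e+02, -3.73803691e-03,  1.65571580e+02]), 'force': array([-0.1883893 , -0.59291228, -0.68703929]), 'torque': array([ 0.0104766 , -0.0030974 , -0.03733792]), 'gripper_force': 0.0, 'opening': 0.0880065761834735}
```

```bash
sed -i "s/return i,np.array(i\['eye'\]),np.array(i\['rotation'\])/return i,np.array(i['eye']),Rotation.from_euler('xyz',i['rotation'],degrees=True).as_matrix()/; 1a from scipy.spatial.transform import Rotation" h.py; python3 -c "
from h import *
print(onz('top',320,200,0),onz('side',320,200,0))"
```

```text
[0.54909711 0.076237   0.        ] [0.54380921 0.06088852 0.        ]
```

View pics/top0.png

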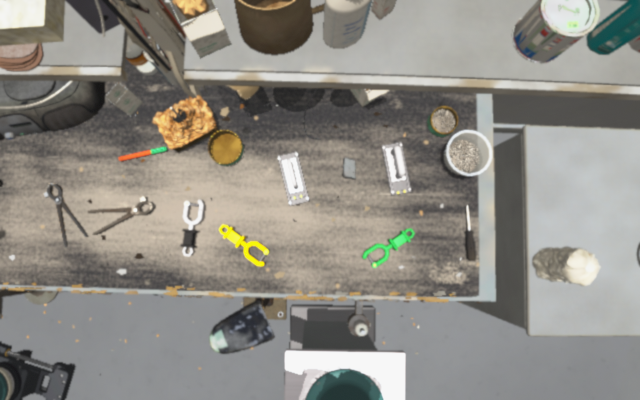

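View pics/side0.png

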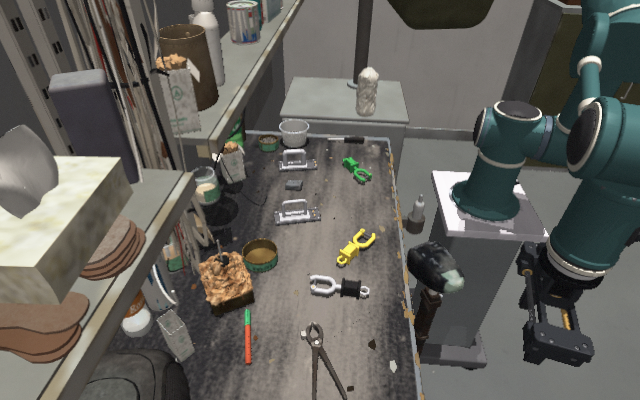

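```bash
python3 - <<'E'
from h import *
t=cv2.imread('pics/top0.png');s=cv2.imread('pics/side0.png')
def c(im,x,y,w,h,k): return cv2.resize(im[y:y+h,x:x+w],(w*k,h*k),interpolation=cv2.INTER_CUBIC)
a=np.hstack([c(t,270,140,48,70,4),c(t,376,130,48,70,4),c(t,166,190,48,70,4)])
a=np.vstack([a,np.zeros((10,a.shape[1],3),np.uint8),np.hstack([c(s,270,194,54,34,5),c(s,270,144,54,34,5)])[:, :a.shape[1]]] if False else [a])
b=np.hstack([c(s,270,194,54,34,5),c(s,270,144,54,34,5)])
w=max(a.shape[1],b.shape[1])
p=lambda m:np.hstack([m,np.zeros((m.shape[0],w-m.shape[1],3),np.uint8)])
cc=c(s,300,268,76,36,5); 
cv2.imwrite('pics/c1.png',np.vstack([p(a),p(b)]))
print(a.shape,b.shape)
E
```

```text
(280, 576, 3) (170, 540, 3)
```

View pics/c1.png

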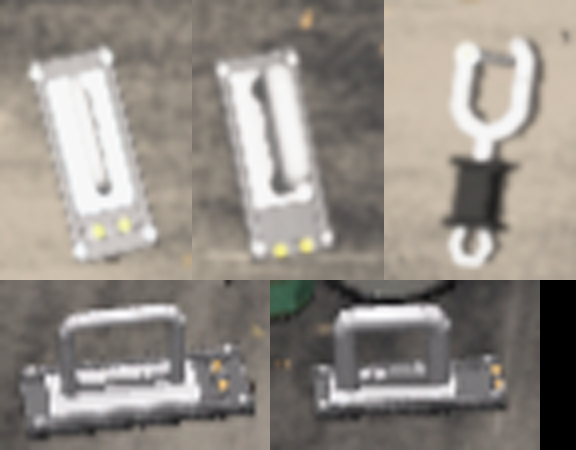

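```bash
cat > m.py <<'E'
from h import *
from scipy.optimize import least_squares
def world(pose,P):
    x,y,a=pose;c,s=np.cos(a),np.sin(a);P=np.atleast_2d(P)/1000.
    return np.c_[x+c*P[:,0]-s*P[:,1],y+s*P[:,0]+c*P[:,1],P[:,2]]
def fit(obs,x0):
    f=lambda q:np.concatenate([proj(c,world(q,P)[0])-uv for c,P,uv in obs])
    r=least_squares(f,x0,loss='soft_l1');return r.x,f(r.x).reshape(-1,2)
E
python3 - <<'E'
from m import *
T=lambda x,y:np.array([270+x/4-.375,140+y/4-.375]); S=lambda x,y:np.array([270+x/5-.4,194+(y-280)/5-.4])
H=lambda x,y:np.array([166+(x-384)/4-.375,190+y/4-.375])
e=[('top',(88,28,8),T(30,66)),('top',(88,-28,8),T(108,50)),('top',(-52,-28,8),T(157,238)),('top',(-52,28,8),T(77,257)),
('side',(88,28,5),S(28,432)),('side',(88,-28,10),S(24,368)),('side',(-52,28,5),S(253,410)),('side',(-52,-28,10),S(243,348))]
q,r=fit(e,[.6,.13,.2]);print('eye',q,np.degrees(q[2]));print(r.round(1))
h=[('top',(20,18,33),H(450,161)),('top',(20,-18,33),H(508,165)),('top',(-20,18,33),H(443,222)),('top',(-20,-18,33),H(502,228)),('top',(-47,0,18),H(469,266)),('top',(60,26,18),H(452,100)),('top',(60,-26,18),H(537,110)),('top',(107,-18,18),H(522,37)),('top',(107,18,18),H(467,37))]
g,r=fit(h,[.42,.35,0.]);print('hook',g,np.degrees(g[2]));print(r.round(1))
# leg search: side view top/bottom of front leg
for s in (0,-10,-20,-34):
  print(s,[ (proj('side',world(q,(s,0,z))[0])).round(1) for z in(10,58)],[proj('top',world(q,(s+d,0,53))[0]).round(1) for d in (-5,72)])
print('seen side leg',S(178,385),S(176,315),'rear',S(68,315),'top bar in top crop',T(75,82),T(108,195))
# overlays
t=cv2.imread('pics/top0.png');s=cv2.imread('pics/side0.png');k=5
out=[]
for c,im,(x,y,w,hh),pose,P in [('top',t,(265,140,60,75),q,'e'),('side',s,(265,190,62,45),q,'e'),('top',t,(166,190,48,75),g,'h')]:
  I=cv2.resize(im[y:y+hh,x:x+w],None,fx=k,fy=k,interpolation=cv2.INTER_CUBIC)
  d=lambda L,col:cv2.polylines(I,[np.array([((proj(c,p)-(x,y)+.5)*k).round() for p in world(pose,L)],np.int32)],False,col,1)
  if P=='e':
    d([(88,28,10),(88,-28,10),(-52,-28,10),(-52,28,10),(88,28,10)],(0,0,255))
    for L,col in((0,(255,0,0)),(-15,(0,200,0))): d([(L,0,10),(L,0,53),(L+67,0,53),(L+67,0,10)],col)
  else:
    d([(24,18,36),(24,-18,36),(-24,-18,36),(-24,18,36),(24,18,36)],(0,0,255)); d([(40,26,18),(107,26,18),(107,-26,18),(40,-26,18),(40,26,18)],(255,0,0));d([(-47,0,18),(107,0,18)],(0,200,0))
  out.append(I)
W=np.zeros((380,910,3),np.uint8);X=0
for I in out: W[:I.shape[0],X:X+I.shape[1]]=I;X+=I.shape[1]
cv2.imwrite('pics/c2.png',W[:,:min(X,800)] if X<=800 else cv2.resize(W[:,:X],(800,int(380*800/X))));print(X)
E
```

```text
eye [0.5901081  0.14700057 0.25967798] 14.878452477954033
[[-0.2 -0.9]
 [ 0.3 -1.6]
 [-0.1  1.1]
 [-0.3  1.2]
 [ 0.2  0.3]
 [-0.7 -0.1]
 [ 0.9 -0.3]
 [-0.3 -0.7]]
hook [ 0.43661443  0.41989632 -0.05329677] -3.0536797651297367
[[ 0.1  0.3]
 [-0.8  0.4]
 [ 0.3  0.3]
 [-0.8 -0.1]
 [ 1.2 -0. ]
 [-0.1  0.5]
 [-2.1 -0.5]
 [ 0.5  0. ]
 [ 0.9 -1. ]]
0 [array([302.9, 213.9]), array([302.7, 201.9])] [array([294.1, 183.7]), array([287.4, 155.4])]
-10 [array([306.1, 213.6]), array([306. , 201.6])] [array([294.9, 187.4]), array([288.2, 159. ])]
-20 [array([309.3, 213.3]), array([309.3, 201.3])] [array([295.8, 191.1]), array([289.1, 162.7])]
-34 [array([313.8, 212.8]), array([313.9, 200.8])] [array([297.1, 196.3]), array([290.3, 167.8])]
seen side leg [305.2 214.6] [304.8 200.6] rear [283.2 200.6] top bar in top crop [288.375 160.125] [296.625 188.375]
850
```

View pics/c2.png

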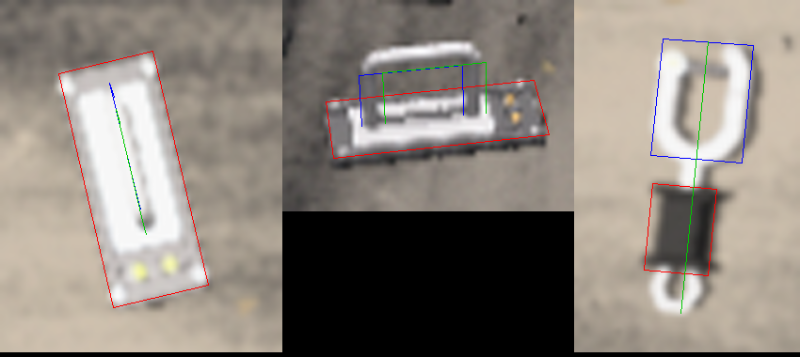

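```bash
cat >> m.py <<'E'
def plan(target,yaw):
    s=ctrl.read_state();p=np.array(s['position']);y0=s['tool_rot'][2]
    turn=-((yaw-y0+180)%360-180);a=np.radians(yaw);d=np.array(target)-p
    X=np.array([np.cos(a),np.sin(a),0]);Y=np.array([np.sin(a),-np.cos(a),0])
    print('t',round(s['time_s'],2),'pos',p.round(4),'rot',np.round(s['tool_rot'],2),'F',np.round(s['force'],2),'open',round(s['opening'],4))
    print('TURN first',round(turn,2),'then shift mm',np.round(1000*np.array([d@X,d@Y,-d[2]]),1))
E
python3 - <<'E'
from m import *
t=cv2.imread('pics/top0.png');x0,y0,w,h=166,195,48,66
g=cv2.cvtColor(t,cv2.COLOR_BGR2GRAY)[y0:y0+h,x0:x0+w]
def blobs(m):
    n,l,st,ce=cv2.connectedComponentsWithStats(m.astype(np.uint8))
    for i in range(1,n):
        if st[i,4]>25:
            c=cv2.findContours((l==i).astype(np.uint8),0,1)[0][0];print(st[i]+[x0,y0,0,0,0],(ce[i]+[x0,y0]).round(1),cv2.minAreaRect(c)[1:])
print('dark');blobs(g<60);print('white');blobs(g>215)
gc=None
for u,v in((243,243),):print('yellow',onz('top',u,v,.018).round(3))
print('whet',onz('top',349,167,.02).round(3),'tin',onz('top',226,147,.03).round(3),'sd',onz('top',470,235,.01).round(3))
for z in(0,36,25):print(z,onz('top',188.7,238.5,z/1000).round(4))
s=cv2.cvtColor(cv2.imread('pics/side0.png'),cv2.COLOR_BGR2GRAY);x0,y0=300,265;g=s[y0:y0+45,x0:x0+80]
print('side dark');blobs(g<50)
plan((.437,.42,.12),175.5)
E
```

```text
dark
[191 231   5  16  49] [192.9 238.5] ((3.4513425827026367, 15.109210968017578), 4.39870548248291)
white
[182 200  21  30 242] [191.8 213.8] ((18.85327911376953, 30.140439987182617), 7.125016689300537)
[182 248  11   9  42] [186.6 252.1] ((9.701424598693848, 7.518604278564453), 14.03624439239502)
yellow [0.428 0.278 0.018]
whet [0.639 0.    0.02 ] tin [0.683 0.332 0.03 ] sd [ 0.463 -0.332  0.01 ]
0 [0.4361 0.4278 0.    ]
36 [0.4362 0.4179 0.036 ]
25 [0.4361 0.4209 0.025 ]
side dark
[340 279  21  20 225] [350.4 289.9] ((19.473453521728516, 17.240825653076172), 7.125016689300537)
t 0.1 pos [0.1681 0.6532 0.3015] rot [-179.89   -0.    165.57] F [-0.19 -0.59 -0.69] open 0.088
TURN first -9.93 then shift mm [-286.4 -211.4  181.5]
```

>>> servo_tool --moves '[[[0,0,0],-5,0.088],[[-0.02,-0.015,0.01],-5,0.088],[[-0.03,-0.022,0.016],0,0.088],[[-0.03,-0.022,0.016],0,0.088],[[-0.03,-0.022,0.016],0,0.088]]'

```text
time_s: 0.52
position: [0.2705, 0.5618, 0.2437]
tool_rot: [-180.0, 0.0, 175.7]
force: [1.1, -0.7, -0.5]
opening: 0.0879
gripper_force: 0.0
```

>>> servo_tool --moves '[[[-0.03,-0.022,0.016],0,0.088],[[-0.03,-0.022,0.016],0,0.088],[[-0.03,-0.022,0.016],0,0.088],[[-0.03,-0.022,0.016],0,0.088],[[-0.03,-0.022,0.016],0,0.088]]'

```text
time_s: 0.93
position: [0.4119, 0.44, 0.1636]
tool_rot: [-180.0, -0.0, 175.6]
force: [-0.3, 0.5, -0.2]
opening: 0.088
gripper_force: 0.0
```

```bash
python3 - <<'E'
from m import *
plan((.437,.42,.12),175.5)
print('side',onz('side',350.4,289.9,.02))
a=onz('top',191.8,213.8,.018);b=onz('top',186.6,252.1,.018);d=a-b;print(a,b,np.degrees(np.arctan2(d[1],d[0])))
E
```

```text
t 0.93 pos [0.4119 0.44   0.1636] rot [-1.7997e+02 -2.0000e-02  1.7558e+02] F [-0.26  0.46 -0.17] open 0.088
TURN first 0.08 then shift mm [-26.6 -18.   43.6]
side [0.43940232 0.42977546 0.02      ]
[0.50197439 0.41783092 0.018     ] [0.40010646 0.42670882 0.018     ] -4.980805153622372
```

>>> servo_tool --moves '[[[-0.013,-0.0078,0.01],0.5,0.088],[[-0.0134,-0.0077,0.016],0,0.088],[[0,0,0.02],0,0.088],[[0,0,0.02],0,0.088],[[0,0,0.0],0,0.088]]'

```text
time_s: 1.35
position: [0.4339, 0.4218, 0.0942]
tool_rot: [-179.7, -0.3, 175.0]
force: [-1.6, -0.9, 0.1]
opening: 0.0882
gripper_force: 0.0
```

```bash
python3 - <<'E'
from m import *
plan((.437,.4225,.069),175)
a=snap('top','t1');b=snap('side','s1')
k=5
A=cv2.resize(a[190:265,160:225],None,fx=k,fy=k,interpolation=cv2.INTER_CUBIC);B=cv2.resize(b[250:325,290:375],None,fx=k,fy=k,interpolation=cv2.INTER_CUBIC)
cv2.imwrite('pics/c3.png',np.hstack([A,B]))
E
```

```text
t 1.35 pos [0.4339 0.4218 0.0942] rot [-179.67   -0.33  175.01] F [-1.63 -0.95  0.13] open 0.0882
TURN first 0.01 then shift mm [-3.   0.9 25.2]
```

View pics/c3.png

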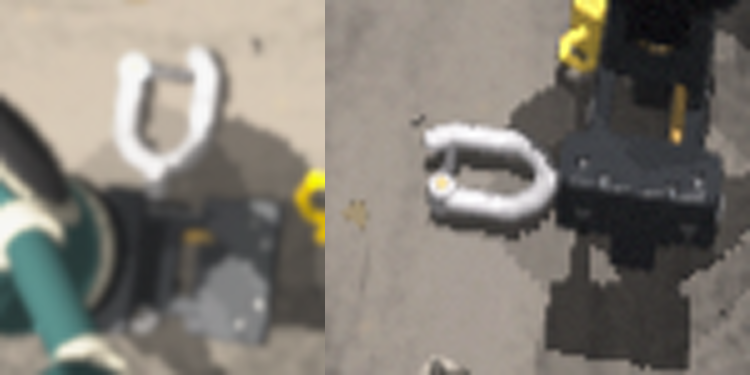

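>>> servo_tool --grip_force 35 --moves '[[[-0.001,0.0008,0.014],0,0.088],[[0,0,0.009],0,0.088],[[0,0,0],0,0.088],[[0,0,0],0,0.018],[[0,0,0],0,0.018]]'

```text
time_s: 1.87
position: [0.4372, 0.425, 0.0759]
tool_rot: [180.0, 0.0, 175.1]
force: [0.5, 0.0, 0.3]
opening: 0.0766
gripper_force: 0.0
```

>>> servo_tool --moves '[[[0,0,0],0,0.018],[[0,0,0],0,0.018],[[0,0,0],0,0.018],[[0,0,0],0,0.018],[[0,0,0],0,0.018]]'

```text
time_s: 2.28
position: [0.4373, 0.4248, 0.076]
tool_rot: [180.0, 0.0, 175.1]
force: [0.6, 0.0, -0.8]
opening: 0.0434
gripper_force: 0.0
```

>>> servo_tool --moves '[[[0,-0.001,0.006],0,0.03],[[0,0,0],0,0.018],[[0,0,0],0,0.018],[[0,0,0],0,0.018],[[0,0,0],0,0.018]]'

```text
time_s: 2.7
position: [0.4367, 0.4233, 0.069]
tool_rot: [-179.9, -0.1, 175.1]
force: [0.5, -0.5, -3.8]
opening: 0.0239
gripper_force: 34.9
```

>>> servo_tool --moves '[[[0,0,0],0,0.018],[[0,0,0],0,0.018],[[0,0,0],0,0.018],[[0,0,0],0,0.018],[[0,0,0],0,0.018]]'

```text
time_s: 3.12
position: [0.4372, 0.4238, 0.0697]
tool_rot: [-180.0, -0.0, 175.1]
force: [-0.5, -0.5, -3.3]
opening: 0.0235
gripper_force: 34.9
```

>>> servo_tool --grip_force 50 --moves '[[[0,0,-0.02],0,0.018],[[0,0,-0.03],-5,0.018],[[0,0,-0.03],-5,0.018],[[0,0,0],-5,0.018],[[0,0,0],-4.8,0.018]]'

```text
time_s: 3.53
position: [0.4388, 0.4252, 0.1532]
tool_rot: [179.8, 0.3, -164.9]
force: [0.7, -0.4, -3.7]
opening: 0.0236
gripper_force: 49.9
```

>>> servo_tool --moves '[[[0.006,-0.02,0],0,0.018],[[0.006,-0.03,0],0,0.018],[[0.006,-0.034,0],0,0.018],[[0.006,-0.034,0],0,0.018],[[0.006,-0.034,0],0,0.018]]'

```text
time_s: 3.95
position: [0.4469, 0.2679, 0.1498]
tool_rot: [-180.0, 0.0, -165.1]
force: [1.0, -0.9, -2.9]
opening: 0.0239
gripper_force: 49.9
```

>>> servo_tool --moves '[[[0.006,-0.034,0],0,0.018],[[0.006,-0.034,0],0,0.018],[[0.006,-0.034,0],0,0.018],[[0.006,-0.032,0],0,0.018],[[0.006,-0.02,0],0,0.018]]'

```text
time_s: 4.37
position: [0.4578, 0.1101, 0.1499]
tool_rot: [-179.9, 0.0, -165.2]
force: [0.3, 0.3, -2.8]
opening: 0.0234
gripper_force: 49.9
```

>>> servo_tool --moves '[[[0,0,0.016],0,0.018],[[0,0,0.016],0,0.018],[[0,0,0.016],0,0.018],[[0,0,0.01],0,0.018],[[0,0,0],0,0.018]]'

```text
time_s: 4.78
position: [0.4559, 0.1122, 0.0896]
tool_rot: [180.0, -0.3, -165.1]
force: [-1.2, 0.0, -3.6]
opening: 0.0236
gripper_force: 49.9
```

```bash
python3 - <<'E'
from m import *
a=snap('top','t2');b=snap('side','s2')
plan((.4577,.1118,.0857),194.9)
k=5
A=cv2.resize(a[140:250,265:340],None,fx=k,fy=k,interpolation=cv2.INTER_CUBIC);B=cv2.resize(b[180:250,265:345],None,fx=k,fy=k,interpolation=cv2.INTER_CUBIC)
W=np.zeros((550,775,3),np.uint8);W[:,:375]=A;W[:350,375:]=B
cv2.imwrite('pics/c4.png',W)
E
```

```text
t 4.88 pos [0.4576 0.1127 0.0916] rot [ 1.8000e+02 -4.0000e-02 -1.6511e+02] F [ 0.81  0.95 -2.57] open 0.0237
TURN first -0.01 then shift mm [ 0.1 -0.9  5.9]
```

View pics/c4.png

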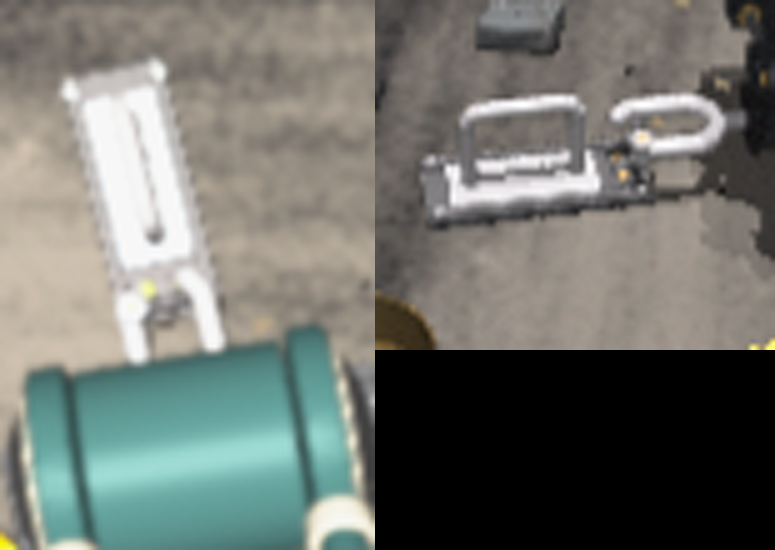

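```bash
python3 - <<'E'
from m import *
T=lambda x,y:np.array([270+x/4-.375,140+y/4-.375])
b=onz('top',*T(71.5,64.5),.011);f=onz('top',*T(116,243.5),.011);d=b-f
print(b,f,np.linalg.norm(d[:2]),np.degrees(np.arctan2(d[1],d[0])),'mid',(b+f)/2)
q=np.array([.5901081,.14700057,.25967798])
def lat(p): d=p[:2]-q[:2];c,s=np.cos(q[2]),np.sin(q[2]);return np.round(1000*np.array([d[0]*c+d[1]*s,-d[0]*s+d[1]*c]),1)
print('bolt mids in eye frame',lat(b),lat(f))
print('mouth in eye frame',lat(onz('top',296.6,198,.040)),'TCP',lat(np.array([.4576,.1127])))
k=10
im=np.load('pics/top0.npy')[150:215,270:318].astype(float)
im=np.clip((im-150)/(255-150),0,1)**2.5*255
I=cv2.resize(im.astype(np.uint8),None,fx=9,fy=9,interpolation=cv2.INTER_CUBIC)
s=np.load('pics/s2.npy')[190:235,265:325]
J=cv2.resize(s,None,fx=6,fy=6,interpolation=cv2.INTER_CUBIC)
W=np.zeros((585,800,3),np.uint8);W[:,:432]=I;W[:270,432:792]=J;cv2.imwrite('pics/c5.png',W)
E
```

```text
[0.66667511 0.16753838 0.011     ] [0.54531399 0.13390996 0.011     ] 0.12593407670931123 15.48772230854158 mid [0.60599455 0.15072417 0.011     ]
bolt mids in eye frame [79.3  0.2] [-46.7  -1.1]
mouth in eye frame [-41.7   2.3] TCP [-136.9    0.9]
```

View pics/c5.png

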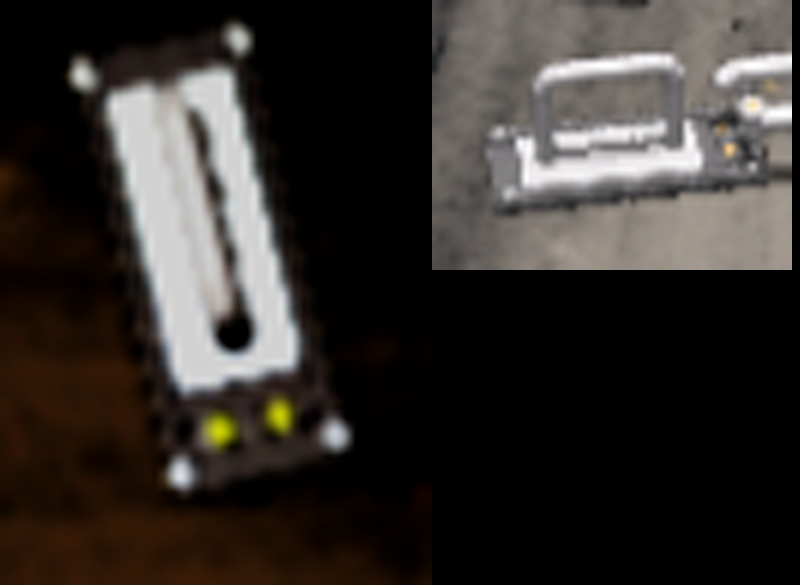

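```bash
python3 - <<'E'
from m import *
q=np.array([.5901081,.14700057,.25967798])
def lat(p): d=p[:2]-q[:2];c,s=np.cos(q[2]),np.sin(q[2]);return np.round(1000*np.array([d[0]*c+d[1]*s,-d[0]*s+d[1]*c]),1)
U=lambda x,y:(270+x/9-.45,150+y/9-.45)
for p in((223,325),(213,280),(195,200),(168,90)):print('bar',lat(onz('top',*U(*p),.063)))
for n,p,z in(('bolt',(83,76),.011),('bolt',(238,39),.011),('bolt',(181,474),.011),('bolt',(335,436),.011)):print(n,lat(onz('top',*U(*p),z)))
E
```

```text
bar [-11.5   0.4]
bar [1.8 0.3]
bar [25.6 -0. ]
bar [58.7  0.2]
bolt [78.7 24.7]
bolt [ 78.9 -23.4]
bolt [-45.6  23.4]
bolt [-45.2 -24. ]
```

>>> servo_tool --moves '[[[-0.004,-0.0015,0.004],0,0.018],[[-0.005,0,0],0,0.018],[[-0.005,0,0],0,0.018],[[-0.005,0,0],0,0.018],[[0,0,0],0,0.018]]'

```text
time_s: 5.3
position: [0.4785, 0.1165, 0.0886]
tool_rot: [-180.0, 0.2, -165.1]
force: [0.5, 0.2, -2.8]
opening: 0.0239
gripper_force: 49.9
```

>>> servo_tool --moves '[[[-0.002,0,0],0,0.018],[[-0.002,0,0],0,0.018],[[-0.002,0,0],0,0.018],[[-0.002,0,0],0,0.018],[[0,0,0],0,0.018]]'

```text
time_s: 5.72
position: [0.4845, 0.1181, 0.0877]
tool_rot: [-180.0, 0.0, -165.1]
force: [-0.4, 0.1, -3.1]
opening: 0.0236
gripper_force: 49.9
```

```bash
cat > st.py <<'E'
from m import *
q=np.array([.5901081,.14700057,.25967798]);c,s=np.cos(q[2]),np.sin(q[2])
def st():
    r=ctrl.read_state();d=np.array(r['position'])[:2]-q[:2];F=r['force']
    print('t',round(r['time_s'],2),'eye-frame TCP mm',np.round(1000*np.array([d[0]*c+d[1]*s,-d[0]*s+d[1]*c]),1),'z',round(r['position'][2],4),'F ax/lat/z',np.round([F[0]*c+F[1]*s,-F[0]*s+F[1]*c,F[2]],2),'yaw',round(r['tool_rot'][2],2))
st()
E
python3 st.py
```

```text
t 5.72 eye-frame TCP mm [-109.5   -0.8] z 0.0877 F ax/lat/z [-0.42  0.17 -3.13] yaw -165.13
```

>>> servo_tool --moves '[[[-0.001,0,0],0,0.018],[[-0.002,0,0],0,0.018],[[-0.002,0,0],0,0.018],[[-0.002,0,0],0,0.018],[[-0.001,0,0],0,0.018]]'

```text
time_s: 6.13
position: [0.492, 0.1202, 0.0876]
tool_rot: [180.0, -0.0, -165.1]
force: [-1.3, 0.4, -3.1]
opening: 0.0236
gripper_force: 49.9
```

>>> servo_tool --moves '[[[-0.001,0,0],0,0.018],[[-0.001,0,0],0,0.018],[[-0.001,0,0],0,0.018],[[-0.001,0,0],0,0.018],[[0,0,0],0,0.018]]'

```text
time_s: 6.55
position: [0.4945, 0.121, 0.0872]
tool_rot: [180.0, -0.2, -165.1]
force: [-6.2, -0.6, -0.3]
opening: 0.0236
gripper_force: 49.9
```

```bash
python3 st.py
```

```text
t 6.55 eye-frame TCP mm [-99.1  -0.6] z 0.0872 F ax/lat/z [-6.15  0.97 -0.29] yaw -165.12
```

>>> servo_tool --moves '[[[-0.0015,0,0],0,0.018],[[-0.0015,0,0],0,0.018],[[-0.0015,0,0],0,0.018],[[-0.0015,0,0],0,0.018],[[0,0,0],0,0.018]]'

```text
time_s: 6.97
position: [0.4998, 0.1223, 0.087]
tool_rot: [180.0, -0.3, -165.1]
force: [-6.3, -1.2, -0.2]
opening: 0.0235
gripper_force: 49.9
```

```bash
python3 st.py
```

```text
t 6.97 eye-frame TCP mm [-93.6  -0.7] z 0.087 F ax/lat/z [-6.43  0.45 -0.22] yaw -165.12
```

>>> servo_tool --moves '[[[-0.002,0,0],0,0.018],[[-0.002,0,0],0,0.018],[[-0.002,0,0],0,0.018],[[-0.002,0,0],0,0.018],[[-0.001,0,0],0,0.018]]'

```text
time_s: 7.38
position: [0.5067, 0.1244, 0.0859]
tool_rot: [180.0, -0.5, -165.1]
force: [-9.2, -1.0, -2.5]
opening: 0.0237
gripper_force: 49.9
```

>>> servo_tool --moves '[[[-0.001,0,0],0,0.018],[[-0.002,0,0],0,0.018],[[-0.002,0,0],0,0.018],[[-0.002,0,0],0,0.018],[[-0.001,0,0],0,0.018]]'

```text
time_s: 7.8
position: [0.5145, 0.1268, 0.0858]
tool_rot: [179.9, -0.5, -165.1]
force: [-7.6, 1.2, -3.0]
opening: 0.0233
gripper_force: 50.0
```

```bash
python3 st.py
```

```text
t 7.8 eye-frame TCP mm [-78.3  -0.1] z 0.0858 F ax/lat/z [-7.04  3.1  -3.03] yaw -165.1
```

>>> servo_tool --moves '[[[-0.002,0,0],0,0.018],[[-0.002,0,0],0,0.018],[[-0.002,0,0],0,0.018],[[-0.002,0,0],0,0.018],[[-0.001,0,0],0,0.018]]'

```text
time_s: 8.22
position: [0.5251, 0.13, 0.0866]
tool_rot: [179.9, -0.2, -165.1]
force: [-4.0, 4.4, -4.3]
opening: 0.0236
gripper_force: 50.0
```

>>> servo_tool --moves '[[[-0.001,0,0],0,0.018],[[-0.001,0,0],0,0.018],[[-0.001,0,0],0,0.018],[[-0.001,0,0],0,0.018],[[0,0,0],0,0.018]]'

```text
time_s: 8.63
position: [0.5314, 0.1304, 0.0881]
tool_rot: [-180.0, 0.1, -165.1]
force: [0.4, -0.5, -3.4]
opening: 0.0235
gripper_force: 49.9
```

```bash
python3 st.py
```

```text
t 8.63 eye-frame TCP mm [-61.  -1.] z 0.0881 F ax/lat/z [ 0.29 -0.57 -3.35] yaw -165.13
```

>>> servo_tool --moves '[[[-0.001,0,0],0,0.018],[[-0.001,0,0],0,0.018],[[0,0,0],0,0.018],[[0,0,0],0,0.018],[[0,0,0],0,0.018]]'

```text
time_s: 9.05
position: [0.5325, 0.1308, 0.0877]
tool_rot: [-180.0, -0.0, -165.1]
force: [-0.2, -0.8, -2.7]
opening: 0.0234
gripper_force: 49.9
```

```bash
python3 st.py
```

```text
t 9.05 eye-frame TCP mm [-59.8  -0.8] z 0.0877 F ax/lat/z [-0.43 -0.73 -2.7 ] yaw -165.13
```

>>> servo_tool --moves '[[[0.003,0,0],0,0.018],[[0.003,0,0],0,0.018],[[0.003,0,0],0,0.018],[[0.003,0,0],0,0.018],[[0.003,0,0],0,0.018]]'

```text
time_s: 9.47
position: [0.5175, 0.1269, 0.0876]
tool_rot: [180.0, -0.0, -165.1]
force: [-0.4, -1.0, -3.0]
opening: 0.0239
gripper_force: 49.9
```

```bash
python3 st.py
```

```text
t 9.47 eye-frame TCP mm [-75.3  -0.7] z 0.0876 F ax/lat/z [-0.69 -0.88 -3.04] yaw -165.13
```

>>> servo_tool --moves '[[[0.001,0,0],0,0.018],[[0.001,0,0],0,0.018],[[0.001,0,0],0,0.018],[[0.001,0,0],0,0.018],[[0.001,0,0],0,0.018]]'

```text
time_s: 9.88
position: [0.5133, 0.1258, 0.0878]
tool_rot: [-180.0, 0.0, -165.1]
force: [0.5, -0.0, -2.3]
opening: 0.0236
gripper_force: 49.9
```

```bash
python3 st.py
```

```text
t 9.88 eye-frame TCP mm [-79.7  -0.8] z 0.0878 F ax/lat/z [ 0.48 -0.14 -2.35] yaw -165.13
```

>>> servo_tool --moves '[[[0.002,0,0],0,0.018],[[0.002,0,0],0,0.018],[[0.002,0,0],0,0.018],[[0.001,0,0],0,0.018],[[0.001,0,0],0,0.018]]'

```text
time_s: 10.3
position: [0.5057, 0.1238, 0.0879]
tool_rot: [-180.0, 0.1, -165.1]
force: [1.4, 0.6, -3.5]
opening: 0.0234
gripper_force: 49.9
```

>>> servo_tool --moves '[[[0.0008,0,0],0,0.018],[[0.0008,0,0],0,0.018],[[0.0008,0,0],0,0.018],[[0.0008,0,0],0,0.018],[[0,0,0],0,0.018]]'

```text
time_s: 10.72
position: [0.5023, 0.1229, 0.0878]
tool_rot: [-180.0, 0.0, -165.1]
force: [0.7, 0.3, -3.1]
opening: 0.0236
gripper_force: 49.9
```

```bash
python3 st.py
```

```text
t 10.72 eye-frame TCP mm [-91.   -0.8] z 0.0878 F ax/lat/z [ 0.78  0.13 -3.12] yaw -165.13
```

Continue in steps of about 3 mm with feedback; there is time.

>>> servo_tool --moves '[[[0.0008,0,0],0,0.018],[[0.0008,0,0],0,0.018],[[0.0008,0,0],0,0.018],[[0.0008,0,0],0,0.018],[[0,0,0],0,0.018]]'

```text
time_s: 11.13
position: [0.4991, 0.122, 0.0877]
tool_rot: [-180.0, -0.0, -165.1]
force: [1.5, 0.0, -3.6]
opening: 0.0236
gripper_force: 49.9
```

```bash
python3 st.py
```

```text
t 11.13 eye-frame TCP mm [-94.4  -0.8] z 0.0877 F ax/lat/z [ 1.43 -0.33 -3.57] yaw -165.13
```

>>> servo_tool --moves '[[[0.0008,0,0],0,0.018],[[0.0008,0,0],0,0.018],[[0.0008,0,0],0,0.018],[[0.0008,0,0],0,0.018],[[0,0,0],0,0.018]]'

```text
time_s: 11.55
position: [0.496, 0.1212, 0.0877]
tool_rot: [-180.0, -0.0, -165.1]
force: [1.9, 0.7, -3.5]
opening: 0.0237
gripper_force: 49.9
```

```bash
python3 st.py
```

```text
t 11.55 eye-frame TCP mm [-97.6  -0.8] z 0.0877 F ax/lat/z [ 2.03  0.22 -3.46] yaw -165.13
```

>>> servo_tool --moves '[[[0.0008,0,0],0,0.018],[[0.0008,0,0],0,0.018],[[0.0008,0,0],0,0.018],[[0.0008,0,0],0,0.018],[[0,0,0],0,0.018]]'

```text
time_s: 11.97
position: [0.4929, 0.1204, 0.0877]
tool_rot: [180.0, -0.0, -165.1]
force: [1.2, -0.6, -2.8]
opening: 0.0239
gripper_force: 49.9
```

```bash
python3 st.py
```

```text
t 11.97 eye-frame TCP mm [-100.8   -0.8] z 0.0877 F ax/lat/z [ 1.02 -0.89 -2.83] yaw -165.13
```

>>> servo_tool --moves '[[[0.0008,0,0],0,0.018],[[0.0008,0,0],0,0.018],[[0.0008,0,0],0,0.018],[[0.0008,0,0],0,0.018],[[0,0,0],0,0.018]]'

```text
time_s: 12.38
position: [0.4903, 0.1197, 0.0879]
tool_rot: [-180.0, 0.1, -165.1]
force: [2.5, 0.8, -2.8]
opening: 0.0239
gripper_force: 49.9
```

>>> servo_tool --moves '[[[0.0006,0,0],0,0.018],[[0.0006,0,0],0,0.018],[[0.0006,0,0],0,0.018],[[0,0,0],0,0.018],[[0,0,0],0,0.018]]'

```text
time_s: 12.8
position: [0.4898, 0.1195, 0.0883]
tool_rot: [-180.0, 0.2, -165.1]
force: [6.1, 2.0, -6.1]
opening: 0.0236
gripper_force: 49.9
```

>>> servo_tool --moves '[[[0.0005,0,0],0,0.018],[[0.0005,0,0],0,0.018],[[0.0005,0,0],0,0.018],[[0,0,0],0,0.018],[[0,0,0],0,0.018]]'

```text
time_s: 13.22
position: [0.4896, 0.1194, 0.0886]
tool_rot: [-180.0, 0.4, -165.1]
force: [9.4, 2.3, -7.2]
opening: 0.0236
gripper_force: 49.9
```

>>> servo_tool --moves '[[[0,0,0],0,0.018],[[0,0,0],0,0.018],[[0,0,0],0,0.018],[[0,0,0],0,0.018],[[0,0,0],0,0.018]]'

```text
time_s: 13.63
position: [0.4895, 0.1194, 0.0886]
tool_rot: [-180.0, 0.4, -165.1]
force: [9.4, 2.4, -7.9]
opening: 0.0235
gripper_force: 49.9
```

>>> servo_tool --moves '[[[0,0,0],0,0.018],[[0,0,0],0,0.018],[[0,0,0],0,0.018],[[0,0,0],0,0.018],[[0,0,0],0,0.018]]'

```text
time_s: 14.05
position: [0.4895, 0.1194, 0.0886]
tool_rot: [-180.0, 0.4, -165.1]
force: [10.1, 1.3, -7.4]
opening: 0.0233
gripper_force: 49.9
```

>>> servo_tool --moves '[[[0,0,0],0,0.018],[[0,0,0],0,0.018],[[0,0,0],0,0.018],[[0,0,0],0,0.018],[[0,0,0],0,0.018]]'

```text
time_s: 14.47
position: [0.4895, 0.1194, 0.0886]
tool_rot: [-180.0, 0.4, -165.1]
force: [10.5, 0.8, -6.7]
opening: 0.0237
gripper_force: 49.9
```

```bash
python3 st.py
```

```text
t 14.47 eye-frame TCP mm [-104.3   -0.8] z 0.0886 F ax/lat/z [10.36 -1.94 -6.67] yaw -165.13
```

>>> servo_tool --moves '[[[-0.002,0,0],0,0.018],[[-0.002,0,0],0,0.018],[[-0.002,0,0],0,0.018],[[-0.001,0,0],0,0.018],[[0,0,0],0,0.018]]'

```text
time_s: 14.88
position: [0.493, 0.1205, 0.0873]
tool_rot: [180.0, -0.1, -165.1]
force: [0.3, 1.1, -2.4]
opening: 0.0236
gripper_force: 49.9
```

>>> servo_tool --moves '[[[0,0,0.004],0,0.018],[[0,0,0.004],0,0.018],[[0,0,0.003],0,0.018],[[0,0,0.002],0,0.018],[[0,0,0],0,0.018]]'

```text
time_s: 15.3
position: [0.4929, 0.1204, 0.0738]
tool_rot: [180.0, -0.1, -165.1]
force: [0.4, 0.1, -3.8]
opening: 0.0236
gripper_force: 49.9
```

```bash
python3 st.py
```

```text
t 15.3 eye-frame TCP mm [-100.8   -0.7] z 0.0738 F ax/lat/z [ 0.43 -0.02 -3.76] yaw -165.13
```

>>> servo_tool --moves '[[[0,0,0.001],0,0.018],[[0,0,0.001],0,0.018],[[0,0,0.001],0,0.018],[[0,0,0],0,0.018],[[0,0,0],0,0.018]]'

```text
time_s: 15.72
position: [0.4936, 0.1206, 0.0717]
tool_rot: [180.0, 0.0, -165.1]
force: [-0.4, -0.2, -2.6]
opening: 0.0233
gripper_force: 49.9
```

>>> servo_tool --moves '[[[0,0,0.0005],0,0.018],[[0,0,0.0005],0,0.018],[[0,0,0],0,0.018],[[0,0,0],0,0.018],[[0,0,0],0,0.018]]'

```text
time_s: 16.13
position: [0.4936, 0.1206, 0.0707]
tool_rot: [-180.0, -0.0, -165.1]
force: [0.6, 0.4, -2.1]
opening: 0.0237
gripper_force: 49.9
```

>>> servo_tool --moves '[[[0,0,0.0005],0,0.018],[[0,0,0.0005],0,0.018],[[0,0,0],0,0.018],[[0,0,0],0,0.018],[[0,0,0],0,0.018]]'

```text
time_s: 16.55
position: [0.4936, 0.1206, 0.0697]
tool_rot: [-180.0, -0.0, -165.1]
force: [-0.1, 0.4, -2.7]
opening: 0.0237
gripper_force: 49.9
```

>>> servo_tool --moves '[[[0,0,0.0005],0,0.018],[[0,0,0.0005],0,0.018],[[0,0,0],0,0.018],[[0,0,0],0,0.018],[[0,0,0],0,0.018]]'

```text
time_s: 16.97
position: [0.4937, 0.1206, 0.0688]
tool_rot: [-180.0, 0.0, -165.1]
force: [-0.9, -0.0, -0.5]
opening: 0.0235
gripper_force: 49.9
```

>>> servo_tool --moves '[[[0,0,0],0,0.03],[[0,0,0],0,0.05],[[0,0,0],0,0.065],[[0,0,0],0,0.065],[[0,0,0],0,0.065]]'

```text
time_s: 17.38
position: [0.4938, 0.1206, 0.0689]
tool_rot: [-180.0, 0.0, -165.1]
force: [0.4, -0.3, 0.1]
opening: 0.0546
gripper_force: 0.0
```

>>> servo_tool --moves '[[[0,0,0],0,0.065],[[0,0,0],0,0.065],[[0,0,0],0,0.065],[[0,0,0],0,0.065],[[0,0,0],0,0.065]]'

```text
time_s: 17.8
position: [0.4936, 0.1206, 0.0687]
tool_rot: [-180.0, -0.0, -165.1]
force: [-0.3, -0.6, -0.2]
opening: 0.0648
gripper_force: 0.0
```

Lift clear, then move aside toward the robot to look.

>>> servo_tool --moves '[[[0,0,-0.01],0,0.065],[[0,0,-0.02],0,0.065],[[0,0,-0.03],0,0.065],[[0,0,-0.035],0,0.065],[[0,0,-0.035],0,0.065]]'

```text
time_s: 18.22
position: [0.4928, 0.1204, 0.2002]
tool_rot: [180.0, -0.1, -165.1]
force: [0.9, -0.8, 0.3]
opening: 0.0651
gripper_force: 0.0
```

>>> servo_tool --moves '[[[0,0.03,-0.01],0,0.065],[[0,0.035,0],0,0.065],[[0,0.035,0],0,0.065],[[0,0.035,0],0,0.065],[[0,0,0],0,0.065]]'

```text
time_s: 18.63
position: [0.4578, 0.2556, 0.2102]
tool_rot: [179.8, 0.1, -164.9]
force: [-0.5, -0.1, 0.4]
opening: 0.0649
gripper_force: 0.0
```

```bash
python3 - <<'E'
from m import *
a=snap('top','t3');b=snap('side','s3')
k=5
A=cv2.resize(a[140:250,265:340],None,fx=k,fy=k,interpolation=cv2.INTER_CUBIC);B=cv2.resize(b[180:250,265:345],None,fx=k,fy=k,interpolation=cv2.INTER_CUBIC)
W=np.zeros((550,775,3),np.uint8);W[:,:375]=A;W[:350,375:]=B
W[350:,375:]=cv2.resize(a,(400,200)) if True else 0
cv2.imwrite('pics/c6.png',W)
E
```

```text
(no output)
```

View pics/c6.png

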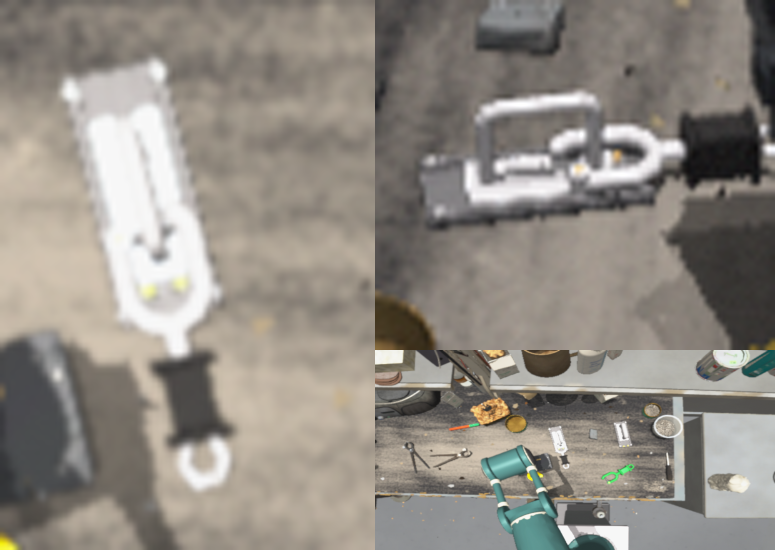

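The hook lies flat, with its grip at (190,400) in the top crop. The leg is inside the head, behind the shut gate at about (155,245), and the arm is clear of everything.

```bash
python3 -c "
from plant import ctrl
print(ctrl.hand_in())"
```

```text
the job is handed in; nothing more can be done
None
```

The snap hook is clipped on the slim eye with its gate shut; I held a steady pull of about 10 N against the stop for over a second, then released it lying flat on the bench and handed the job in (no verdict was returned).

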